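Clamp a re-glued book in a ratchet book press

ROBOT

A 6-joint arm with a two-finger parallel gripper is mounted at the origin on a cart in front of the work surface, level with it; the furniture and walls round the work are solid. World frame = base frame: x ahead of the robot, y to its left, z up, the work surface at z = 0. Lengths are in m, angles in rad, forces in N, time in s.
With the tool pointing down it reaches from about 0.25 to 0.775 m from the base axis. Payload 4 kg.
Tool frame: the origin (TCP) lies on the centre line of the jaws, within the pads' length; the fingertips stand 14 mm ahead of it and the grasp point (between the pads) lies 5 mm behind it (robot.tcp_to_tips is the distance from the TCP to the fingertips, in m); z points along the fingers, y is the line along which they close (so a half turn about z gives the same grasp; the last joint's range is limited). The gripper opens to 94 mm and grips with 3 to 60 N. Pads are 16 mm wide; open, the fingers measure 119 mm over their backs; the gripper's body (75 mm by 177 mm) begins 78 mm behind the grasp point.
Start: joints at [-1.288, 0.087, 1.371, -0, 1.684, -0.103], TCP at [0.207, -0.51, 0.22] pointing down, gripper open.
Joint ranges: [-3.1, 3.1], [-0.76, 2.03], [0.27, 2.55], [-1.08, 4.22], [0.17, 2.65], [-2.57, 2.57]. Speed limits (rad/s): [2.79, 2.79, 3.14, 3.14, 3.14, 3.14].

INTERFACE

Orientations are given as [roll, pitch, yaw] about the fixed x, y, z axes, in that order (R = Rz(yaw) Ry(pitch) Rx(roll)).
In Python, from bench import robot gives the robot as it stands.
- The arm moves only by the tool carry_out, never from a script. Its argument "increments" is a list of rows, each a list of 3 entries, a list of its own where there are three numbers: the closure in counts, from 0 (fully open) to 255 (shut), then the shift along the tool's x, y, z in mm, then the turn about the tool's z in degrees. In form: [[fingers, [dx, dy, dz], twist], ...]. A call has 1 to 8 rows; each row shifts and turns the commanded pose from where the row before left it, along the tool's axes as they then stand; what a row does not reach is not made up. A row lasts 1/10 s, in which the tool goes at most 50 mm and 8.59 degrees, less where a joint would pass 70% of its speed; a pose out of reach is approached as far as the arm can. A call with a gripper value outside its range is refused whole. The fingers move at their own pace and stop on an object; the grip force is fixed at half the most. Time passes only in rows, so rows that do not move let the fingers close. It gives the time, the measured TCP pose, the force, the opening and the grip force at its end, in the units of the state.
- robot.get_obs(): the state, without advancing time (a new reading comes with each control period).
- robot.snapshot(name): name is "scene" or "side" or "wrist"; returns the picture (480x640x3 uint8, blue, green, red); there is no depth.
- robot.get_calibration(name): a dict with "vfov" (degrees; the focal length in pixels is half the picture's height over the tangent of half this angle, whatever the lens; pixels are square), "cx", "cy" (the principal point, pixels), "T" (4x4, takes a point from camera to world coordinates). Camera axes: x right, y down, z forward; pixel columns grow to the right and rows downward; lengths in m; the calibration is good to about 2 mm. A picture is of the moment at which its call begins: read the wrist's pose just before it. get_calibration takes no time and is no camera call; for the wrist camera it gives the pose at the moment of the call.
- robot.close_job(): hands the job in; it is judged then, once.
The state is a dict: "time": time; "joint_positions": joint angles; "qvel": joint speeds; "joint_torque": joint torques, N m; "tool_pos": TCP position; "ee_rot": TCP orientation; "wrist_force": force on the tool from outside, world axes, zero at the start; "wrist_torque": the same for the moment, N m; "width": finger opening in m; "finger_force": force on a finger pad.
Only numpy, scipy, OpenCV 4.12 (cv2) and the standard library are available. Lean on these libraries where they do the work, as an engineer would, in place of code of your own. Each camera call takes 0.05 s, during which the arm holds its last target. There are 200 camera calls.

TASK

Stand the dark red book, whose spine has just been re-glued, spine up as it is between the two wooden cheeks of the book press, in line with them and about midway along, and let go of it. Then wind the black ratchet knob clockwise until the pawl has caught with the book nipped between both cheeks, give it one click more and let the pawl hold it: the book must be held firmly, but a click too many crushes it. Leave the other things on the desk where they are.

Things in the scene. Friction and masses are not known exactly. Their poses are not given: they have to be found in the camera images.
- book: a dark red hardback with a cream spine, standing on its fore-edge with the spine up: 140 mm long (its x), 32 mm thick (its y), 105 mm high (its z); 0.2 to 0.33 kg. Pushing it across the floor of the press takes 1 to 3 N. Origin at the centre of its underside. Grip it across the covers near the top; both ways round are alike.
- press: a desktop book press: a dark base 150 x 250 mm, fixed, with two wooden cheeks 132 mm long. Its x runs along the cheeks, its y across them towards the knob, z up. Origin on the underside below the book's place. In this frame the cheeks reach up to z = 60 mm, the knob's axis is at y = 140 mm, and the slide behind the sprung cheek is at y = 52 to 98 mm with the knob at 0, 55 mm high.
- press_seat (a point): the middle of the book's place, on the floor of the press, 14 mm above the press's origin; axes as the press. The fixed cheek's face lies 21 to 37 mm from it on the side away from the knob: it is set differently each time and is not measured. The sprung cheek's face lies 24 mm from it on the knob's side, less 7 mm for each radian of the knob.
- cheek: the sprung cheek (on the knob's side), 132 x 11 x 44 mm, upright; origin at mid-length on its cork face, at the height of the floor. It rides on coil springs, 3 N per mm together, ahead of the slide that the knob drives. The book is well held with 6.5 to 18.5 N between this cheek and the book, and is crushed above 22 N. Drive it with the knob only.
- knob_grip (a point): a point on the vertical axis of the black knob, at half the height of its grip. The knob is 45 mm across (grip it anywhere round it); its grip is 26 mm high, from 42 to 68 mm above the press's origin. Below it is a brass ratchet wheel of 68 mm diameter whose top is at 32 mm.
- ratchet_knob (a joint): angle of the knob, rad: 0 fully open, rising clockwise seen from above. 15 teeth: the pawl catches at each multiple of 0.419 rad. Turn 0.04 to 0.08 past a tooth; let go, it falls back onto it. It starts on tooth 0 or 1; the cheek nips the book at 1.8 to 4.2 rad. It resists with 0.03 to 0.07 N m; the book adds 0.007 N m per N on the cheek: one click is 2.9 mm of the slide, 8.8 N, 0.062 N m.
- pawl (a joint): the steel pawl beside the wheel, red tip on its tail: about 0 rad when it has dropped behind a tooth, rising to about 0.14 rad as it rides up the next one. It is sprung inwards.
- glue_stick: a white and red glue stick standing upright, 26 x 96 mm, behind the book on the right of the pen cup; a bystander. Origin at the centre of its underside.
- eraser: a white eraser in a blue sleeve, 56 x 23 x 13 mm; a bystander. Origin at the centre of its underside.
- sticky_block: a block of yellow sticky notes, 77 x 76 x 27 mm; a bystander. Origin at the centre of its underside.
- stapler: a red desk stapler, 145 x 36 x 56 mm; a bystander. Origin at the centre of its underside.

How it is judged:
By the outcome, as a careful person would: the job done as asked, in the order asked, and still so for the second after the job is handed in, with the robot touching nothing.
It also fails if it takes over 67 s, if anything falls off the work surface, if the arm or the gripper's body presses on something with over 40 N, if the wrist force passes 120 N, or if a joint passes its speed limit or range.

## Working session

There is one attempt and no reset: what is moved stays moved. The work goes in short steps, Python scripts to look and compute and a tool call to move; the robot and the scene stay as the last step left them, time stands still between calls to the robot, and variables do not carry over. Pictures are saved under pics/ and viewed, at most 10 in all, crops included, and the job is handed in when it is done.

Besides the shell and the picture viewer there is one more tool, called by a JSON object that holds its "op" and its "data". carry_out: Moves the arm, as the interface text tells. Its arguments: {"type":"object","properties":{"increments":{"type":"array","items":{"type":"array"}}},"required":["increments"]}

```bash
mkdir -p pics; ls; python3 - <<'E'
from bench import robot
import cv2,numpy as np
for n in ("scene","side"):
    im=robot.snapshot(n); cv2.imwrite(f"pics/{n}0.png",im)
    c=robot.get_calibration(n); print(n,c["vfov"],c["cx"],c["cy"],np.round(c["T"],4).tolist())
c=robot.get_calibration("wrist"); print(c["vfov"],np.round(c["T"],4).tolist())
o=robot.get_obs(); print(o)
E
```

```text
pics
scene 42.71276573107405 310.0104858351606 235.58132365769052 [[0.8904, -0.3044, 0.3383, 0.0585], [-0.4547, -0.5631, 0.6901, -0.9493], [-0.0196, -0.7683, -0.6398, 0.9153], [0.0, 0.0, 0.0, 1.0]]
side 44.74941344626196 321.7181539866652 247.64312157617292 [[0.8893, -0.2205, 0.4006, 0.028], [-0.4569, -0.4615, 0.7604, -0.9279], [0.0172, -0.8593, -0.5112, 0.6713], [0.0, 0.0, 0.0, 1.0]]
67.20720073416217 [[0.3756, -0.8979, -0.2296, 0.2724], [-0.9268, -0.3646, -0.0904, -0.482], [-0.0026, 0.2467, -0.9691, 0.3853], [0.0, 0.0, 0.0, 1.0]]
{'time': 0.1, 'joint_positions': array([-1.28812265e+00,  8.78808268e-02,  1.37209722e+00, -4.91575242e-05,
        1.68360376e+00, -1.03095759e-01]), 'qvel': array([ 7.87635857e-04, -1.91726205e-05, -1.90800568e-03,  9.94847383e-04,
        5.34921593e-04,  9.79220101e-05]), 'joint_torque': array([ 1.98089299e-03, -3.41252804e+01, -3.03301656e+01,  7.19242170e-02,
        3.04192014e-02, -1.04615067e-04]), 'tool_pos': array([ 0.20680038, -0.50913315,  0.21842434]), 'ee_rot': array([-3.13960903e+00, -1.56113444e-04,  3.85763792e-01]), 'wrist_force': array([-0.853936  ,  0.71388249,  0.13375381]), 'wrist_torque': array([-0.01519361, -0.02766034,  0.01614198]), 'finger_force': 0.0, 'width': 0.09421579568126144}
```

View pics/scene0.png

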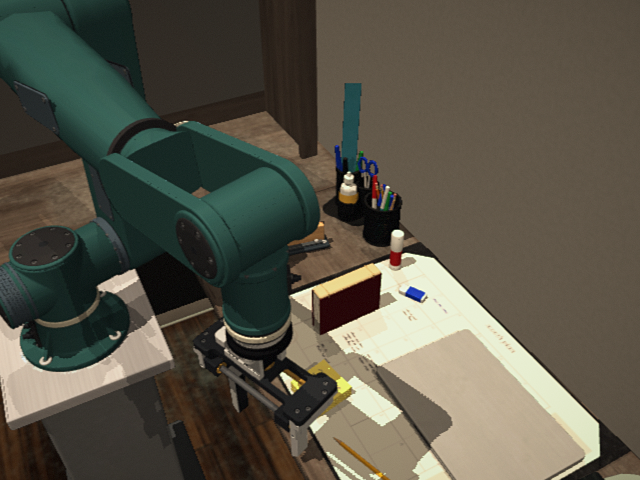

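View pics/side0.png

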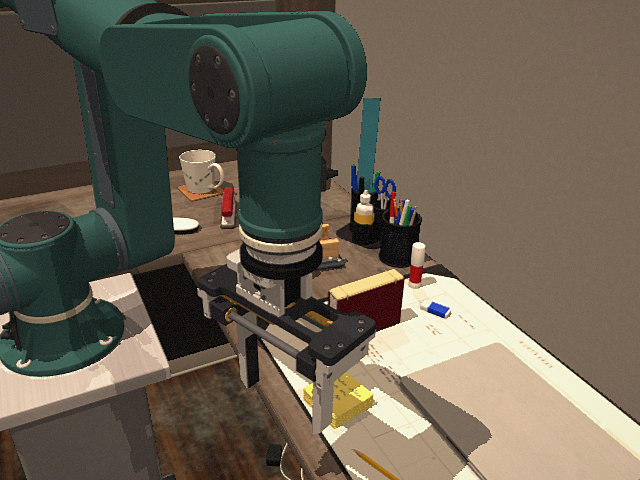

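The scene view shows the book at about (347,295) with its cream spine centred near (347,281). The glue stick is at (397,250), the eraser at (413,294) and the sticky block under the gripper. The press is mostly hidden behind the arm at about (310,245). The side view agrees: the spine is at about (367,287).

```bash
cat > h.py <<'E'
from bench import robot
import cv2,numpy as np
def cal(n):
    c=robot.get_calibration(n); return c
def ray(c,px):
    f=240/np.tan(np.radians(c["vfov"])/2); T=np.array(c["T"])
    d=np.array([(px[0]-c["cx"])/f,(px[1]-c["cy"])/f,1.]); return T[:3,3],T[:3,:3]@d
def onz(c,px,z):
    o,d=ray(c,px); return o+d*(z-o[2])/d[2]
def proj(c,p):
    f=240/np.tan(np.radians(c["vfov"])/2); T=np.array(c["T"]); q=T[:3,:3].T@(np.array(p)-T[:3,3])
    return c["cx"]+f*q[0]/q[2],c["cy"]+f*q[1]/q[2]
def two(c1,p1,c2,p2):
    o1,d1=ray(c1,p1);o2,d2=ray(c2,p2)
    s=np.linalg.lstsq(np.c_[d1,-d2],o2-o1,rcond=None)[0]
    a,b=o1+d1*s[0],o2+d2*s[1]; return (a+b)/2,np.linalg.norm(a-b)
def delta(target,yaw=None):
    """shift in tool x,y,z mm (at present yaw) to a world target"""
    from scipy.spatial.transform import Rotation as R
    o=robot.get_obs(); M=R.from_euler("xyz",o["ee_rot"]).as_matrix()
    return np.round(M.T@(np.array(target)-o["tool_pos"])*1000,1)
E
python3 - <<'E'
from h import *
cs,cd=cal("scene"),cal("side")
for n,c in (("scene",cs),("side",cd)):
    im=cv2.imread(f"pics/{n}0.png"); h=cv2.cvtColor(im,cv2.COLOR_BGR2HSV)
    m=((h[...,0]<8)|(h[...,0]>170))&(h[...,1]>150)&(h[...,2]<110)&(h[...,2]>20)
    k,l,s,ce=cv2.connectedComponentsWithStats(m.astype(np.uint8))
    for i in range(1,k):
        if s[i,4]>200:
            cn=cv2.findContours((l==i).astype(np.uint8),0,2)[0][0]
            q=cv2.approxPolyDP(cn,4,True)[:,0]
            print(n,s[i],[(p.tolist(),np.round(onz(c,p,.105)[:2],3).tolist(),np.round(onz(c,p,0)[:2],3).tolist()) for p in q])
print(two(cs,(397,233),cd,(418,246)))
for z in (.0,.06,.105): print(z,onz(cs,(320,240),z),onz(cs,(340,400),z))
print(onz(cs,(413,294),.01),onz(cs,(397,266),0))
E
```

```text
scene [ 320  274   61   60 2019] [([380, 274], [0.553, -0.241], [0.617, -0.15]), ([320, 299], [0.42, -0.246], [0.467, -0.155]), ([320, 333], [0.382, -0.318], [0.424, -0.237]), ([377, 308], [0.5, -0.314], [0.558, -0.232])]
side [ 337  278   68   53 1830] [([404, 278], [0.554, -0.241], [0.652, -0.113]), ([339, 300], [0.42, -0.248], [0.493, -0.122]), ([337, 309], [0.405, -0.269], [0.475, -0.147]), ([373, 318], [0.445, -0.314], [0.523, -0.201]), ([377, 330], [0.435, -0.343], [0.511, -0.234]), ([398, 323], [0.474, -0.343], [0.557, -0.234])]
(array([ 0.6626789 , -0.13396446,  0.08558875]), np.float64(0.0009030083448923617))
0.0 [0.55550685 0.01270464 0.        ] [ 0.38313495 -0.3903305   0.        ]
0.06 [ 0.52292973 -0.05035533  0.06      ] [ 0.36185664 -0.4269719   0.06      ]
0.105 [ 0.49849689 -0.09765031  0.105     ] [ 0.34589791 -0.45445295  0.105     ]
[ 0.63834169 -0.24124287  0.01      ] [ 0.66283024 -0.14554156  0.        ]
```

{"op": "carry_out", "data": {"increments": [[0,[42,-18,0],0],[0,[42,-18,0],0],[0,[42,-18,0],0],[0,[42,-18,0],0],[0,[42,-18,0],0],[0,[42,-18,0],0],[0,[42,-18,0],0],[0,[42,-18,0],0]]}}

```text
time: 0.9
tool_pos: [0.4649, -0.248, 0.2191]
ee_rot: [-3.141, 0.0, 0.386]
wrist_force: [0.3, -0.8, 0.0]
width: 0.0938
finger_force: 0.0
```

{"op": "carry_out", "data": {"increments": [[0,[0,0,0],6.5],[0,[0,0,0],6.5],[0,[0,0,0],6.5],[0,[0,0,0],0],[0,[0,0,0],0]]}}

```text
time: 1.4
tool_pos: [0.4639, -0.2496, 0.2191]
ee_rot: [-3.141, 0.001, 0.048]
wrist_force: [-0.5, 0.4, -0.2]
width: 0.0938
finger_force: 0.0
```

```bash
python3 - <<'E'
from h import *
c=cal("wrist"); im=robot.snapshot("wrist"); cv2.imwrite("pics/w1.png",im); np.save("w1.npy",c)
for n in("scene","side"): cv2.imwrite(f"pics/{n}1.png",robot.snapshot(n))
o=robot.get_obs(); print(o["time"],o["tool_pos"],o["ee_rot"],np.round(c["T"],3).tolist(),c["cx"],c["cy"])
E
```

```text
1.55 [ 0.46392446 -0.24984502  0.21935103] [-3.14148408e+00  1.83680215e-04  4.63396884e-02] [[0.047, -0.968, -0.247, 0.535], [-0.999, -0.046, -0.011, -0.246], [-0.001, 0.248, -0.969, 0.386], [0.0, 0.0, 0.0, 1.0]] 321.82960065653333 236.1458300275209
```

View pics/w1.png

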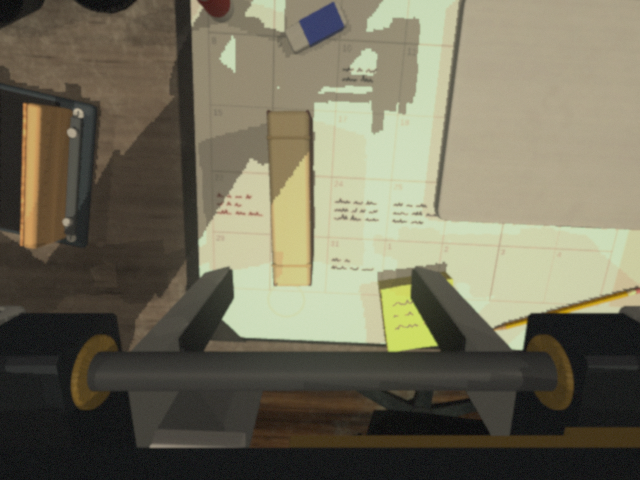

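The wrist view shows the spine with corners at about (267,111), (311,111), (311,285) and (275,286). The fixed cheek of the press is at the left edge, about (47,175), so the knob lies further to +y. I'll look at the press from above next.

{"op": "carry_out", "data": {"increments": [[0,[0,-48,0],0],[0,[0,-48,0],0],[0,[0,-48,0],0],[0,[0,-48,0],0],[0,[0,0,0],0],[0,[0,0,0],0]]}}

```text
time: 2.15
tool_pos: [0.4553, -0.0574, 0.2197]
ee_rot: [3.141, -0.001, 0.048]
wrist_force: [-0.0, -0.6, -0.9]
width: 0.0935
finger_force: 0.0
```

```bash
python3 - <<'E'
from h import *
c=cal("wrist"); im=robot.snapshot("wrist"); cv2.imwrite("pics/w2.png",im); np.save("w2.npy",c)
c=np.load("w1.npy",allow_pickle=True).item()
for p in ((267,111),(311,111),(311,285),(275,286)): print(onz(c,p,.105))
for p in ((40,0),(100,0)): print(onz(c,p,.1))
E
```

```text
[ 0.55615875 -0.20399176  0.105     ]
[ 0.55768239 -0.23640189  0.105     ]
[ 0.42062065 -0.24183398  0.105     ]
[ 0.41831414 -0.21194733  0.105     ]
[ 0.62282673 -0.04374738  0.1       ]
[ 0.62479254 -0.08573517  0.1       ]
```

View pics/w2.png

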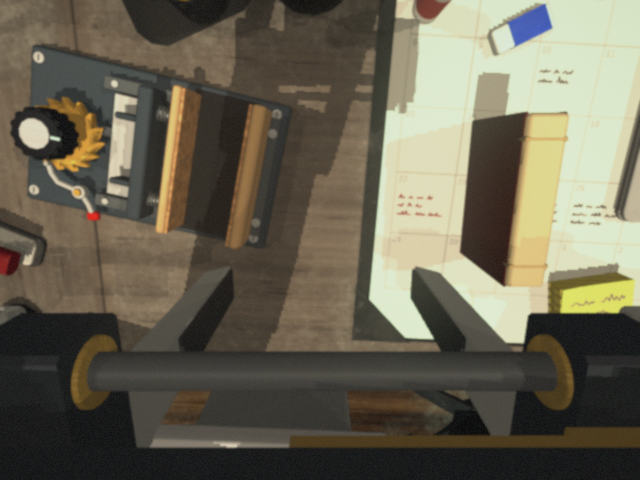

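```bash
python3 - <<'E'
from h import *
im=cv2.imread("pics/w2.png"); cv2.imwrite("pics/w2c.png",cv2.resize(im[35:260,0:310],None,fx=2.5,fy=2.5,interpolation=cv2.INTER_CUBIC))
c=np.load("w2.npy",allow_pickle=True).item()
for p in ((527,113),(567,113),(543,285),(505,285)): print(np.round(onz(c,p,.105),4))
P={n:onz(c,p,z) for n,p,z in (("A",(35,46),.014),("B",(291,107),.014),("C",(262,246),.014),("D",(30,196),.014),("K",(33,133),.068))}
for k,v in P.items(): print(k,np.round(v,4))
for a,b in ("AB","BC","CB"):
    d=P[b]-P[a]; print(a,b,np.linalg.norm(d),np.degrees(np.arctan2(d[1],d[0])))
E
```

```text
[ 0.5556 -0.2041  0.105 ]
[ 0.557  -0.2337  0.105 ]
[ 0.4211 -0.243   0.105 ]
[ 0.4196 -0.2113  0.105 ]
A [0.6024 0.2196 0.014 ]
B [ 0.5597 -0.0217  0.014 ]
C [0.4173 0.0056 0.014 ]
D [0.4598 0.2457 0.014 ]
K [0.5235 0.1917 0.068 ]
A B 0.24512770370377654 -100.02721488780637
B C 0.14497735730518416 169.1466758408171
C B 0.14497735730518416 -10.853324159182892
```

View pics/w2c.png

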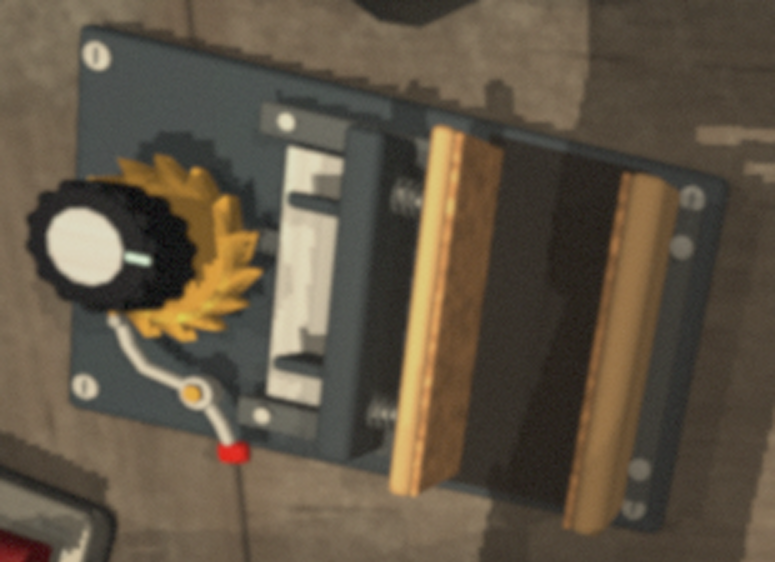

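The crop of the press shows the knob's white cap at full-image (33.6,133.4). The sprung cheek's cork top edge runs from about (186,89) to (170,232), and the fixed cheek's from (250,105) to (227,246). The pawl tip is at (93,216).

```bash
cat >> h.py <<'E'
YAW=np.radians(-10.3); XA=np.array([np.cos(YAW),np.sin(YAW),0]); YA=np.array([-np.sin(YAW),np.cos(YAW),0])
K=np.array([.5235,.1917,0]); O=K-.140*YA
def toP(p): d=np.array(p)-O; return np.array([d@XA,d@YA,d[2]])
E
python3 - <<'E'
from h import *
c=np.load("w2.npy",allow_pickle=True).item()
print(O)
for n,p,z in (("spr",(186,89),.06),("spr",(170,231.8),.06),("fix",(250,105),.06),("fix",(226.8,245.8),.06),("slideR",(154,87),.055),("slideR",(140,217),.055),("cap",(33.6,133.4),.07),("pawltip",(93,216),.03),("wheel",(105,145),.032)):
    print(n,np.round(toP(onz(c,p,z))*1000,1))
print(delta((.488,-.2245,.22)))
for q in ((.488,-.2235),(.5,.054)): print(np.hypot(*q))
E
```

```text
[0.49846769 0.05395609 0.        ]
spr [64.5 21.3 60. ]
spr [-62.5  19.   60. ]
fix [ 64.1 -33.6  60. ]
fix [-63.9 -34.6  60. ]
slideR [60.2 50.1 55. ]
slideR [-56.2  49.9  55. ]
cap [1.00e-01 1.38e+02 7.00e+01]
pawltip [-73.6 107.4  30. ]
wheel [ -0.9 100.1  32. ]
[ 24.9 167.4  -0.2]
0.5367459827516178
0.5029075461752388
```

{"op": "carry_out", "data": {"increments": [[0,[6,42,0],0],[0,[6,42,0],0],[0,[6,42,10],0],[0,[7,41,20],0],[0,[0,0,35],0],[0,[0,0,35],0],[0,[0,0,0],0]]}}

```text
time: 2.9
tool_pos: [0.4837, -0.2242, 0.1131]
ee_rot: [-3.135, 0.011, 0.042]
wrist_force: [-1.0, 0.4, -0.3]
width: 0.0939
finger_force: 0.0
```

```bash
python3 - <<'E'
from h import *
print(delta((.488,-.2245,.085)),robot.get_obs()["ee_rot"])
E
```

```text
[ 4.6  0.7 28. ] [-3.13502035  0.01101068  0.04165547]
```

{"op": "carry_out", "data": {"increments": [[0,[2,0,20],0],[0,[2,0,13],0],[0,[0,0,0],0],[255,[0,0,0],0],[255,[0,0,0],0],[255,[0,0,0],0],[255,[0,0,0],0],[255,[0,0,0],0]]}}

```text
time: 3.7
tool_pos: [0.4921, -0.2235, 0.0869]
ee_rot: [3.141, -0.001, 0.046]
wrist_force: [1.1, -0.4, 0.9]
width: 0.0577
finger_force: 0.0
```

{"op": "carry_out", "data": {"increments": [[255,[0,0,0],0],[255,[0,0,0],0]]}}

```text
time: 3.9
tool_pos: [0.4919, -0.2234, 0.0866]
ee_rot: [3.141, -0.0, 0.046]
wrist_force: [-0.1, 0.6, -0.4]
width: 0.0412
finger_force: 0.0
```

{"op": "carry_out", "data": {"increments": [[255,[0,0,0],0],[255,[0,0,0],0],[255,[0,0,0],0],[255,[0,0,0],0],[255,[0,0,-20],0],[255,[0,0,-40],0],[255,[0,0,-40],0],[255,[0,0,0],0]]}}

```text
time: 4.7
tool_pos: [0.4948, -0.2251, 0.1929]
ee_rot: [3.135, -0.01, 0.046]
wrist_force: [0.5, -1.3, -1.5]
width: 0.0321
finger_force: 30.0
```

```bash
python3 - <<'E'
from h import *
o=robot.get_obs(); print(o["tool_pos"],o["ee_rot"],o["wrist_force"])
t=O+YA*(-.008); t[2]=.19; print(t,delta(t))
E
```

```text
[ 0.49475082 -0.22510136  0.19293226] [ 3.13482963 -0.01026759  0.04555818] [ 0.50000758 -1.26521354 -1.52319086]
[0.49703727 0.04608501 0.19      ] [  14.6 -270.8    1.3]
```

{"op": "carry_out", "data": {"increments": [[255,[2,-30,0],0],[255,[3,-45,0],0],[255,[3,-45,0],0],[255,[3,-45,0],0],[255,[3,-45,0],0],[255,[2,-40,0],0],[255,[0,-20,0],6.5],[255,[0,0,0],6.5]]}}

```text
time: 5.5
tool_pos: [0.4942, 0.05, 0.184]
ee_rot: [-3.141, 0.004, -0.181]
wrist_force: [0.7, -0.6, -3.3]
width: 0.0318
finger_force: 30.0
```

{"op": "carry_out", "data": {"increments": [[255,[0,0,0],0],[255,[0,0,0],0],[255,[0,0,0],0]]}}

```text
time: 5.8
tool_pos: [0.4953, 0.0465, 0.1855]
ee_rot: [3.141, 0.001, -0.181]
wrist_force: [0.1, 0.4, -2.7]
width: 0.032
finger_force: 30.0
```

```bash
python3 - <<'E'
from h import *
o=robot.get_obs(); print(o["tool_pos"],o["ee_rot"],o["wrist_force"],o["finger_force"])
c=cal("wrist"); np.save("w3.npy",c); im=robot.snapshot("wrist"); cv2.imwrite("pics/w3.png",im)
t=O+YA*(-.008)+XA*.004; t[2]=.19; print(t,delta(t))
print(np.degrees(YAW-o["ee_rot"][2]))
E
```

```text
[0.49530573 0.04647103 0.18554736] [ 3.14116430e+00  1.43456212e-03 -1.80846970e-01] [ 0.0729667   0.37871577 -2.71165099] 29.97645914554596
[0.50097281 0.04536981 0.19      ] [ 5.6  0.  -4.2]
0.061768125885232415
```

View pics/w3.png

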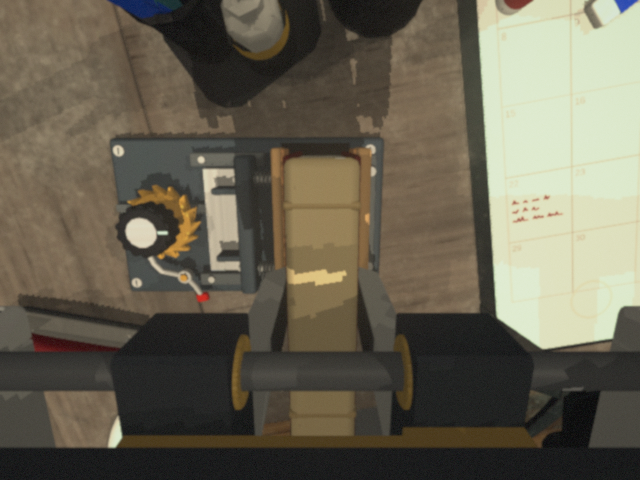

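The held book is aligned with the press. The spine runs from (322,155) to (323,434), parallel to the cheeks, with the cheeks visible on both sides. The knob cap is at (141,233).

```bash
python3 - <<'E'
from h import *
c=np.load("w3.npy",allow_pickle=True).item()
print("book end",toP(onz(c,(322,156),.204)),"cap",toP(onz(c,(141,233),.07)), "tcp",toP(robot.get_obs()["tool_pos"]))
print("slide/fix", [np.round(toP(onz(c,p,z))*1000,1) for p,z in (((240,156),.055),((243,290),.055),((369,152),.06),((273,150),.06),((204,297),.03))])
cs,cd=cal("scene"),cal("side")
print("ruler",two(cs,(352,83),cd,(372,98)),"bottle",two(cs,(348,174),cd,(364,194)))
print("cup2",onz(cs,(382,243),0),"cup1",onz(cs,(347,218),0), "stapler end", toP(onz(c,(140,325),.05)),toP(onz(c,(22,298),.05)))
E
```

```text
book end [ 0.06423349 -0.00752831  0.204     ] cap [-0.00043684  0.13817314  0.07      ] tcp [-0.00162835 -0.00796977  0.18582197]
slide/fix [array([59.5, 58.3, 55. ]), array([-56.2,  62.4,  55. ]), array([ 62.5, -44.7,  60. ]), array([64.2, 30.9, 60. ]), array([-73.9, 106.2,  30. ])]
ruler (array([0.70062832, 0.13032745, 0.30682198]), np.float64(0.000703104559742201)) bottle (array([0.66826923, 0.08576605, 0.10334425]), np.float64(0.001817578531697038))
cup2 [ 6.75432391e-01 -6.41643794e-02  1.11022302e-16] cup1 [0.65098217 0.05443416 0.        ] stapler end [-0.09272584  0.16043538  0.05      ] [-0.06564103  0.2636187   0.05      ]
```

{"op": "carry_out", "data": {"increments": [[255,[3,0,15],0],[255,[3,0,25],0],[255,[0,0,20],0],[255,[0,0,12],0],[255,[0,0,5],0],[255,[0,0,0],0],[255,[0,0,0],0]]}}

```text
time: 6.55
tool_pos: [0.5023, 0.0458, 0.1106]
ee_rot: [-3.141, -0.002, -0.181]
wrist_force: [0.2, -1.1, -2.5]
width: 0.0318
finger_force: 30.0
```

{"op": "carry_out", "data": {"increments": [[255,[0,0,4],0],[255,[0,0,3],0],[255,[0,0,0],0],[255,[0,0,0],0]]}}

```text
time: 6.95
tool_pos: [0.5015, 0.0459, 0.1025]
ee_rot: [3.142, -0.0, -0.181]
wrist_force: [1.4, -0.8, -1.8]
width: 0.0319
finger_force: 30.0
```

{"op": "carry_out", "data": {"increments": [[255,[0,0,2],0],[255,[0,0,0],0],[255,[0,0,0],0]]}}

```text
time: 7.25
tool_pos: [0.5015, 0.0459, 0.1004]
ee_rot: [3.141, 0.0, -0.181]
wrist_force: [-0.3, -0.8, -3.0]
width: 0.0321
finger_force: 30.0
```

{"op": "carry_out", "data": {"increments": [[255,[0,0,1],0],[255,[0,0,0],0],[255,[0,0,0],0]]}}

```text
time: 7.55
tool_pos: [0.5015, 0.0459, 0.0994]
ee_rot: [3.142, 0.0, -0.181]
wrist_force: [0.7, 0.7, -3.0]
width: 0.0319
finger_force: 30.0
```

{"op": "carry_out", "data": {"increments": [[255,[0,0,1],0],[255,[0,0,0],0],[255,[0,0,0],0]]}}

```text
time: 7.85
tool_pos: [0.5015, 0.0459, 0.0984]
ee_rot: [3.141, 0.0, -0.181]
wrist_force: [0.0, -0.6, -3.0]
width: 0.0318
finger_force: 30.0
```

{"op": "carry_out", "data": {"increments": [[255,[0,0,1],0],[255,[0,0,0],0],[255,[0,0,1],0],[255,[0,0,0],0],[255,[0,0,0],0]]}}

```text
time: 8.35
tool_pos: [0.5017, 0.0459, 0.0983]
ee_rot: [3.142, -0.001, -0.181]
wrist_force: [-3.4, 0.6, 6.1]
width: 0.0315
finger_force: 30.0
```

{"op": "carry_out", "data": {"increments": [[255,[0,0,-1],0],[0,[0,0,0],0],[0,[0,0,0],0],[0,[0,0,0],0],[0,[0,0,0],0],[0,[0,0,0],0],[0,[0,0,-20],0],[0,[0,0,-40],0]]}}

```text
time: 9.15
tool_pos: [0.499, 0.0459, 0.1542]
ee_rot: [3.14, 0.009, -0.181]
wrist_force: [1.3, -0.2, 0.6]
width: 0.0846
finger_force: 0.0
```

{"op": "carry_out", "data": {"increments": [[0,[0,0,-40],0],[0,[0,0,0],0],[0,[0,0,0],0]]}}

```text
time: 9.45
tool_pos: [0.5022, 0.0459, 0.1986]
ee_rot: [-3.141, -0.003, -0.181]
wrist_force: [-0.4, -0.0, -0.4]
width: 0.094
finger_force: 0.0
```

```bash
python3 - <<'E'
from h import *
o=robot.get_obs(); print(o["joint_positions"],o["tool_pos"],o["ee_rot"],o["width"])
c=cal("wrist"); np.save("w4.npy",c); im=robot.snapshot("wrist"); cv2.imwrite("pics/w4.png",im)
t=K.copy(); t[2]=.19; print(delta(t))
t=O+YA*.138; t[2]=.19; print(delta(t))
E
```

```text
[-2.12852590e-02 -1.19643893e-02  1.51440147e+00 -1.09714979e-04
  1.63631912e+00  1.73097313e+00] [0.50218442 0.04588522 0.19860876] [-3.14124832e+00 -2.81760107e-03 -1.81469888e-01] 0.09404404595960084
[  -4.4 -147.4    6.9]
[  -4.4 -145.4    6.9]
```

View pics/w4.png

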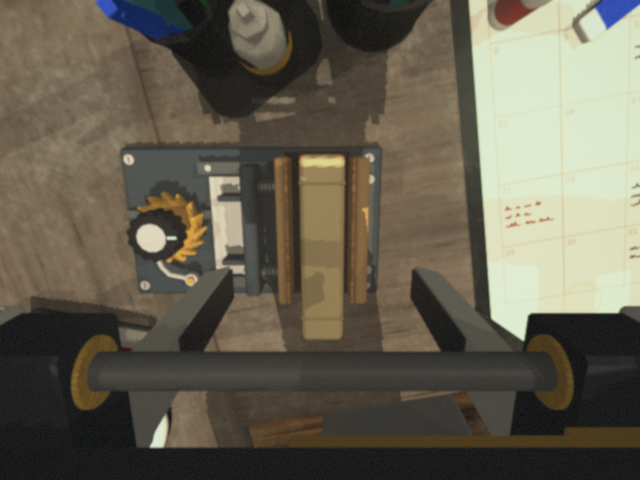

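The book stands between the cheeks, parallel to them, with its spine at about (300–345, 158–338). The cap of the knob is at (152,238), and the gap on each side of the book is clear. Next I go above the knob and turn the wrist back for one long winding stroke.

{"op": "carry_out", "data": {"increments": [[0,[-1,-25,0],0],[0,[-1,-40,0],0],[0,[-1,-40,0],0],[0,[-1,-30,0],0],[0,[0,-11,0],0],[0,[0,0,0],-8.5],[0,[0,0,0],-8.5],[0,[0,0,0],-8.5]]}}

```text
time: 10.3
tool_pos: [0.5232, 0.1894, 0.1955]
ee_rot: [3.141, 0.004, 0.269]
wrist_force: [0.0, -0.3, -0.3]
width: 0.0937
finger_force: 0.0
```

{"op": "carry_out", "data": {"increments": [[0,[0,0,0],-8.5],[0,[0,0,0],-8.5],[0,[0,0,0],-8.5],[0,[0,0,0],-8.5],[0,[0,0,0],-8.5],[0,[0,0,0],-8.5],[0,[0,0,0],-8.5],[0,[0,0,0],-8.5]]}}

```text
time: 11.1
tool_pos: [0.5232, 0.189, 0.1956]
ee_rot: [-3.139, 0.002, 1.456]
wrist_force: [0.0, 0.2, -0.3]
width: 0.0941
finger_force: 0.0
```

{"op": "carry_out", "data": {"increments": [[0,[0,0,0],-8.5],[0,[0,0,0],-8.5],[0,[0,0,0],-8.5],[0,[0,0,0],-8.5],[0,[0,0,0],-8.5],[0,[0,0,0],-8.5],[0,[0,0,0],-8.5],[0,[0,0,0],-8.5]]}}

```text
time: 11.9
tool_pos: [0.5232, 0.189, 0.1957]
ee_rot: [-3.139, -0.002, 2.642]
wrist_force: [-0.3, 0.0, 0.8]
width: 0.0938
finger_force: 0.0
```

{"op": "carry_out", "data": {"increments": [[0,[0,0,0],-8.5],[0,[0,0,0],-8.5],[0,[0,0,0],-8.5],[0,[0,0,0],-8.5],[0,[0,0,0],-8.5],[0,[0,0,0],-8.5],[0,[0,0,0],-8.5],[0,[0,0,0],-8.5]]}}

```text
time: 12.7
tool_pos: [0.5233, 0.189, 0.1957]
ee_rot: [3.141, -0.003, -2.454]
wrist_force: [0.6, -0.2, 1.0]
width: 0.094
finger_force: 0.0
```

{"op": "carry_out", "data": {"increments": [[0,[0,0,0],-8.5],[0,[0,0,0],-8.5],[0,[0,0,0],-8.5],[0,[0,0,0],0],[0,[0,0,0],0]]}}

```text
time: 13.2
tool_pos: [0.5235, 0.1895, 0.1963]
ee_rot: [3.14, -0.002, -2.018]
wrist_force: [-1.0, 0.1, -0.2]
width: 0.0941
finger_force: 0.0
```

```bash
python3 - <<'E'
from h import *
o=robot.get_obs(); print(o["joint_positions"],o["tool_pos"],o["ee_rot"],o["width"])
c=cal("wrist"); np.save("w5.npy",c); im=robot.snapshot("wrist"); cv2.imwrite("pics/w5.png",im)
p=proj(c,K+[0,0,.068]); print("pred",p)
h=cv2.cvtColor(im,cv2.COLOR_BGR2HSV); m=((h[...,1]<70)&(h[...,2]>110)).astype(np.uint8)
k,l,s,ce=cv2.connectedComponentsWithStats(m)
for i in range(1,k):
    if s[i,4]>100 and np.hypot(*(ce[i]-p))<60:
        print(s[i],ce[i]); q=onz(c,ce[i],.069); print(q,toP(q))
        q[2]=.056; print(delta(q))
E
```

```text
[ 2.45720246e-01  1.09431258e-01  1.39222912e+00 -4.33302996e-04
  1.64202562e+00 -2.44888397e+00] [0.52352387 0.18949632 0.19634721] [ 3.14025785e+00 -1.66949300e-03 -2.01781404e+00] 0.09407238795441597
pred (np.float64(321.6432192056568), np.float64(234.04355062034122))
[355 172  33  63 520] [370.95192308 202.58269231]
[0.47537579 0.18504931 0.069     ] [-0.04615953  0.12485177  0.069     ]
[ 24.8  41.4 140.7]
[307 208  31  40 744] [321.33736559 231.64784946]
[0.52273121 0.18950398 0.069     ] [-0.00036375  0.1377019   0.069     ]
[  0.3   0.6 140.6]
```

View pics/w5.png

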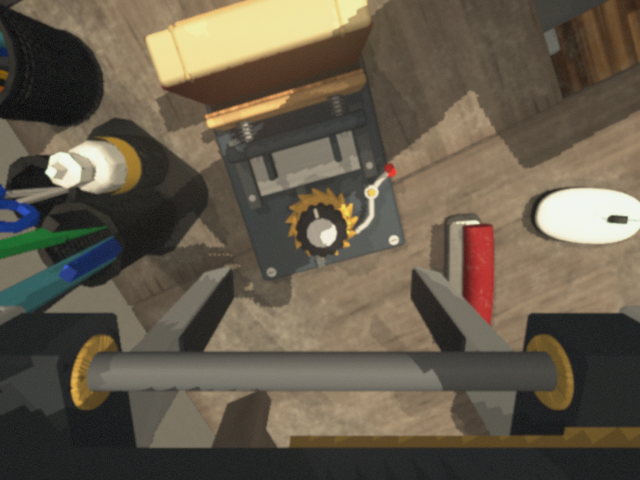

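The view from above the knob shows its cap at (323,233), directly under the TCP. The pawl's red tip is at (389,170), and the stapler and cups are clear of the fingers. I go down and grip.

{"op": "carry_out", "data": {"increments": [[0,[0,0,30],0],[0,[0,0,45],0],[0,[0,0,35],0],[0,[0,0,20],0],[0,[0,0,10],0],[0,[0,0,0],0],[0,[0,0,0],0]]}}

```text
time: 13.95
tool_pos: [0.5248, 0.1904, 0.0587]
ee_rot: [-3.14, 0.001, -2.015]
wrist_force: [0.9, 0.2, 0.5]
width: 0.094
finger_force: 0.0
```

```bash
python3 - <<'E'
from h import *
o=robot.get_obs(); print(o["tool_pos"],o["ee_rot"],o["wrist_force"],o["wrist_torque"]); print(delta((.523,.1892,.056)))
E
```

```text
[0.52482208 0.19037142 0.05867961] [-3.13992961e+00  1.16312529e-03 -2.01468187e+00] [0.8520152  0.22817481 0.46000206] [ 0.18168299 -0.06255833  0.04188566]
[1.8 1.1 2.7]
```

{"op": "carry_out", "data": {"increments": [[255,[2,1,2],0],[255,[0,0,0],0],[255,[0,0,0],0],[255,[0,0,0],0],[255,[0,0,0],0],[255,[0,0,0],0],[255,[0,0,0],0],[255,[0,0,0],0]]}}

```text
time: 14.75
tool_pos: [0.5232, 0.1884, 0.0555]
ee_rot: [-3.139, 0.0, -2.014]
wrist_force: [3.7, -2.2, -1.7]
width: 0.0444
finger_force: 30.0
```

```bash
python3 - <<'E'
from h import *
o=robot.get_obs(); print(o["tool_pos"],o["ee_rot"],o["wrist_force"],o["wrist_torque"],o["width"],o["finger_force"])
E
```

```text
[0.52315323 0.18843037 0.05553016] [-3.13942319e+00  2.52221825e-04 -2.01435868e+00] [ 3.7311331  -2.2034383  -1.67768117] [-0.1131656  -0.62310941  0.06377489] 0.04442432022504594 29.99942511320114
```

The knob is gripped (opening 44.4 mm). Now I wind it.

{"op": "carry_out", "data": {"increments": [[255,[0,0,0],4],[255,[0,0,0],7],[255,[0,0,0],7],[255,[0,0,0],7],[255,[0,0,0],7],[255,[0,0,0],7],[255,[0,0,0],7],[255,[0,0,0],7]]}}

```text
time: 15.55
tool_pos: [0.5225, 0.1892, 0.0556]
ee_rot: [3.141, 0.001, -2.944]
wrist_force: [2.3, 0.8, -1.3]
width: 0.0443
finger_force: 30.0
```

```bash
cat > w.py <<'E'
from h import *
o=robot.get_obs(); y=o["ee_rot"][2]
r=(-2.014-y)%(2*np.pi); print("t",o["time"],"turned",round(r,3),"teeth",round(r/.41888,3),"F",np.round(o["wrist_force"],1),"M",np.round(o["wrist_torque"],3),"w",o["width"],"pos",np.round(o["tool_pos"],4),"j6",round(o["joint_positions"][5],3), o["joint_torque"][5])
E
python3 w.py
```

```text
t 15.55 turned 0.93 teeth 2.22 F [ 2.3  0.8 -1.3] M [ 0.159 -0.486  0.06 ] w 0.04429995449668489 pos [0.5225 0.1892 0.0556] j6 -1.523 -0.943017415702343
```

{"op": "carry_out", "data": {"increments": [[255,[0,0,0],7],[255,[0,0,0],7],[255,[0,0,0],7],[255,[0,0,0],7],[255,[0,0,0],7],[255,[0,0,0],7],[255,[0,0,0],7],[255,[0,0,0],7]]}}

```text
time: 16.35
tool_pos: [0.5228, 0.1903, 0.0555]
ee_rot: [3.138, -0.001, 2.362]
wrist_force: [4.3, 3.1, -2.0]
width: 0.0447
finger_force: 30.0
```

```bash
python3 w.py
```

```text
t 16.35 turned 1.907 teeth 4.553 F [ 4.3  3.1 -2. ] M [ 0.529 -0.642  0.04 ] w 0.04469406587320279 pos [0.5228 0.1903 0.0555] j6 -0.546 -0.9270583279430866
```

{"op": "carry_out", "data": {"increments": [[255,[0,0,0],6],[255,[0,0,0],6],[255,[0,0,0],6],[255,[0,0,0],6],[255,[0,0,0],6],[255,[0,0,0],6],[255,[0,0,0],2],[255,[0,0,0],0]]}}

```text
time: 17.15
tool_pos: [0.5235, 0.1907, 0.0556]
ee_rot: [3.138, -0.003, 1.703]
wrist_force: [5.8, 3.5, -3.1]
width: 0.0442
finger_force: 30.0
```

```bash
python3 w.py; python3 - <<'E'
from h import *
cv2.imwrite("pics/w6.png",robot.snapshot("wrist")); np.save("w6.npy",cal("wrist"))
a=[]
for n in ("scene","side"): cv2.imwrite(f"pics/{n}6.png",robot.snapshot(n)[60:420])
E
```

```text
t 17.15 turned 2.566 teeth 6.126 F [ 5.8  3.5 -3.1] M [ 0.593 -0.833  0.077] w 0.0441827626221898 pos [0.5235 0.1907 0.0556] j6 0.113 0.19017648417502642
```

View pics/w6.png

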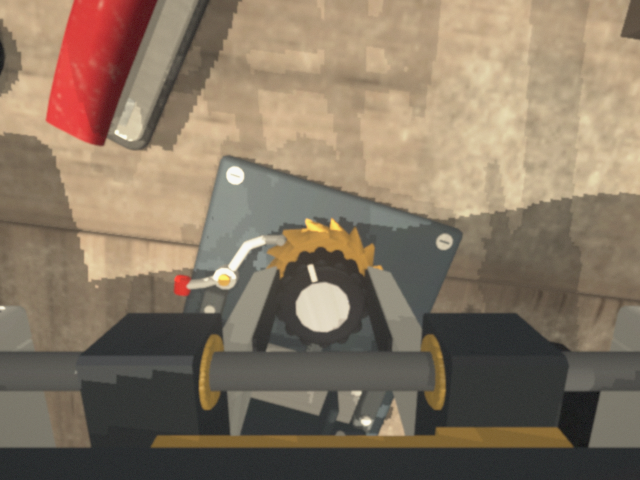

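The wrist view shows the knob turned with the fingers: the white mark is at (312,270), the cap at (322,307), the pawl is in the wheel and its red tip is at (182,285). From here I go tooth by tooth, averaging the wrist moment.

```bash
cat > m.py <<'E'
from h import *
L=[]
for i in range(4):
    im=robot.snapshot("side"); o=robot.get_obs(); L.append(np.r_[o["wrist_torque"],o["wrist_force"],o["ee_rot"][2],o["tool_pos"]])
L=np.array(L); a=L.mean(0); r=(-2.014-a[6])%(2*np.pi)
print("t",round(o["time"],2),"turned",round(r,3),"teeth",round(r/.41888,3),"M",np.round(a[:3],3),"sdz",L[:,2].std().round(4),"F",np.round(a[3:6],2),"w",round(o["width"],4),"pos",np.round(a[7:],4),"j6",round(o["joint_positions"][5],3))
E
python3 m.py
```

```text
t 17.5 turned 2.565 teeth 6.124 M [ 0.641 -0.882  0.039] sdz 0.0175 F [ 5.02  3.97 -3.85] w 0.0445 pos [0.5235 0.1907 0.0556] j6 0.112
```

{"op": "carry_out", "data": {"increments": [[255,[0,0,0],6],[255,[0,0,0],6],[255,[0,0,0],6],[255,[0,0,0],6],[255,[0,0,0],0],[255,[0,0,0],0]]}}

```text
time: 18.1
tool_pos: [0.524, 0.1906, 0.0556]
ee_rot: [3.138, -0.005, 1.285]
wrist_force: [6.6, 3.9, -4.3]
width: 0.0442
finger_force: 30.0
```

```bash
python3 m.py
```

```text
t 18.3 turned 2.984 teeth 7.124 M [ 0.645 -1.045  0.05 ] sdz 0.0287 F [ 6.45  4.05 -4.03] w 0.045 pos [0.524  0.1906 0.0556] j6 0.531
```

{"op": "carry_out", "data": {"increments": [[255,[0,0,0],6],[255,[0,0,0],6],[255,[0,0,0],0],[255,[0,0,0],0]]}}

```text
time: 18.7
tool_pos: [0.5243, 0.1905, 0.0556]
ee_rot: [3.139, -0.005, 1.075]
wrist_force: [7.0, 3.0, -4.7]
width: 0.0447
finger_force: 30.0
```

```bash
sed -i 's/range(4)/range(8)/' m.py; python3 m.py
```

```text
t 19.1 turned 3.194 teeth 7.624 M [ 0.611 -1.17   0.038] sdz 0.0158 F [ 6.89  3.61 -4.81] w 0.0447 pos [0.5243 0.1905 0.0556] j6 0.74
```

{"op": "carry_out", "data": {"increments": [[255,[0,0,0],6],[255,[0,0,0],6],[255,[0,0,0],0],[255,[0,0,0],0]]}}

```text
time: 19.5
tool_pos: [0.5245, 0.1904, 0.0556]
ee_rot: [3.14, -0.006, 0.866]
wrist_force: [7.4, 2.9, -4.5]
width: 0.0442
finger_force: 30.0
```

```bash
python3 m.py
```

```text
t 19.9 turned 3.403 teeth 8.124 M [ 0.542 -1.269  0.072] sdz 0.0375 F [ 7.14  3.44 -4.93] w 0.0445 pos [0.5245 0.1904 0.0556] j6 0.95
```

```bash
python3 - <<'E'
from h import *
im=robot.snapshot("wrist"); c=cal("wrist"); np.save("w7.npy",c); cv2.imwrite("pics/w7.png",im)
for n,p in (("book-60",(-.066,-.018,.119)),("book+",( .066,-.018,.119)),("fix-",(-.066,-.034,.06)),("fix+",(.066,-.034,.06)),("spr-",(-.066,-.002,.06)),("spr+",(.066,-.002,.06)),("slide-",(-.05,.025,.055)),("slide+",(.05,.025,.055))):
    w=O+XA*p[0]+YA*p[1]+[0,0,p[2]]
    print(n,np.round(proj(c,w)),[np.round(proj(cal(k),w)).tolist() for k in("scene","side")])
E
```

```text
book-60 [371. 709.] [[260.0, 206.0], [274.0, 216.0]]
book+ [665. 599.] [[319.0, 195.0], [335.0, 208.0]]
fix- [371. 577.] [[264.0, 232.0], [276.0, 245.0]]
fix+ [577. 489.] [[321.0, 220.0], [337.0, 236.0]]
spr- [345. 542.] [[261.0, 223.0], [273.0, 237.0]]
spr+ [556. 449.] [[317.0, 212.0], [332.0, 229.0]]
slide- [346. 492.] [[265.0, 217.0], [277.0, 232.0]]
slide+ [505. 418.] [[307.0, 208.0], [322.0, 227.0]]
```

{"op": "carry_out", "data": {"increments": [[255,[0,0,0],6],[255,[0,0,0],6],[255,[0,0,0],0],[255,[0,0,0],0]]}}

```text
time: 20.35
tool_pos: [0.5246, 0.1902, 0.0556]
ee_rot: [3.14, -0.006, 0.657]
wrist_force: [7.2, 3.5, -5.5]
width: 0.0446
finger_force: 30.0
```

```bash
python3 m.py
```

```text
t 20.75 turned 3.613 teeth 8.624 M [ 0.467 -1.365  0.115] sdz 0.0192 F [ 8.06  2.75 -5.  ] w 0.0443 pos [0.5246 0.1902 0.0556] j6 1.159
```

{"op": "carry_out", "data": {"increments": [[255,[0,0,0],6],[255,[0,0,0],6],[255,[0,0,0],0],[255,[0,0,0],0]]}}

```text
time: 21.15
tool_pos: [0.5248, 0.19, 0.0556]
ee_rot: [3.141, -0.007, 0.447]
wrist_force: [7.6, 2.0, -5.4]
width: 0.0446
finger_force: 30.0
```

```bash
python3 m.py
```

```text
t 21.55 turned 3.822 teeth 9.124 M [ 0.366 -1.39   0.114] sdz 0.0219 F [ 7.75  2.64 -5.6 ] w 0.0444 pos [0.5248 0.19   0.0556] j6 1.369
```

The moment sits near 0.042 N m up to tooth 7.6 and rises to about 0.115 N m by 8.6–9.1. So the nip came just before tooth 8 of the turn, matching the predicted 3.7 rad. Tooth 9 is therefore the one click more, at about 10 N, and I let go here.

{"op": "carry_out", "data": {"increments": [[0,[0,0,0],0],[0,[0,0,0],0],[0,[0,0,0],0],[0,[0,0,0],0],[0,[0,0,0],0],[0,[0,0,0],0],[0,[0,0,-15],0],[0,[0,0,-30],0]]}}

```text
time: 22.35
tool_pos: [0.5202, 0.1883, 0.0989]
ee_rot: [-3.14, 0.006, 0.447]
wrist_force: [-0.0, 0.3, -0.4]
width: 0.0939
finger_force: 0.0
```

{"op": "carry_out", "data": {"increments": [[0,[0,0,-40],0],[0,[0,0,-45],0],[0,[0,20,-10],8],[0,[0,40,0],8],[0,[0,40,0],8],[0,[0,30,0],8],[0,[0,0,0],4],[0,[0,0,0],0]]}}

```text
time: 23.15
tool_pos: [0.5507, 0.0623, 0.1968]
ee_rot: [-3.141, -0.001, -0.183]
wrist_force: [-0.9, 0.0, 0.4]
width: 0.0938
finger_force: 0.0
```

```bash
python3 - <<'E'
from h import *
o=robot.get_obs(); print(o["tool_pos"],o["ee_rot"],o["width"])
t=O+YA*.02; t[2]=.20; print(delta(t))
E
```

```text
[0.55071265 0.06228717 0.19676938] [-3.14120980e+00 -1.45246017e-03 -1.83149478e-01] 0.09384074104340653
[-49.9  -2.3  -3.3]
```

{"op": "carry_out", "data": {"increments": [[0,[-25,0,-10],0],[0,[-35,0,-10],0],[0,[-10,0,0],0],[0,[0,0,0],0],[0,[0,0,0],0]]}}

```text
time: 23.65
tool_pos: [0.4821, 0.0762, 0.2155]
ee_rot: [3.142, -0.001, -0.18]
wrist_force: [0.1, -0.4, -0.5]
width: 0.0939
finger_force: 0.0
```

```bash
python3 - <<'E'
from h import *
c=cal("wrist"); np.save("w8.npy",c); im=robot.snapshot("wrist"); cv2.imwrite("pics/w8.png",im)
u,v=np.array([proj(c,O+XA*a+YA*b+[0,0,.03]) for a in(-.08,.085) for b in(-.06,.175)]).T
x0,x1,y0,y1=[int(k) for k in(u.min()-10,u.max()+10,v.min()-10,v.max()+15)]; x0=max(x0,0);y0=max(y0,0)
s=min(800/(x1-x0),600/(y1-y0),3); print(x0,y0,s)
cv2.imwrite("pics/w8c.png",cv2.resize(im[y0:y1,x0:x1],None,fx=s,fy=s,interpolation=cv2.INTER_CUBIC)[:600,:800])
E
```

```text
143 95 2.9197080291970803
```

View pics/w8c.png

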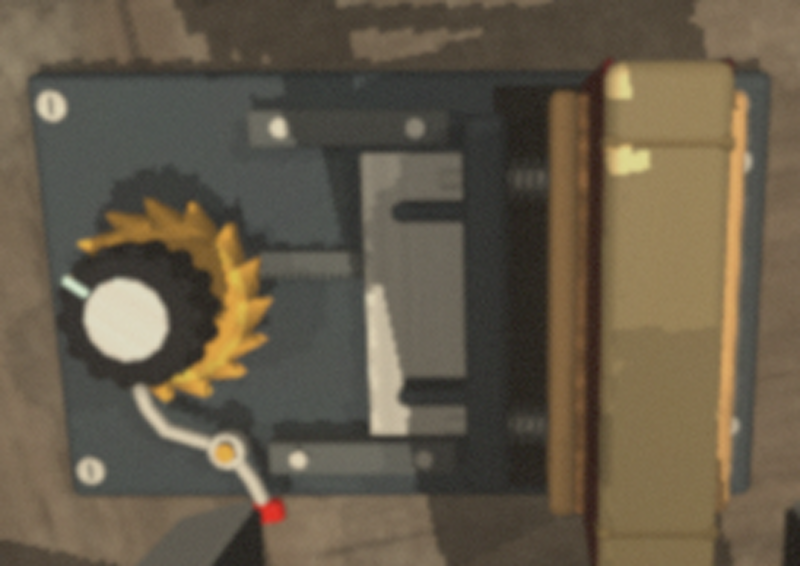

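The final crop shows the book between both cheeks with no gap, the springs shortened and the pawl seated. The slide's front edge is at crop x≈503, the cheek's back edge at ≈551, the cork face at ≈590, and the knob's mark is at (75,287) against the cap at (127,320). I'll check those numbers.

```bash
python3 - <<'E'
from h import *
c=np.load("w8.npy",allow_pickle=True).item(); c2=np.load("w2.npy",allow_pickle=True).item()
f=lambda x,y,z:toP(onz(c,(143+x/2.9197,95+y/2.9197),z))*1000
g=lambda x,y,z:toP(onz(c2,(x/2.5,35+y/2.5),z))*1000
sl=[f(500,120,.055)[1],f(505,300,.055)[1],f(508,480,.055)[1]]; cb=[f(550,95,.06)[1],f(550,300,.06)[1],f(552,510,.06)[1]]
print("slide",np.round(sl,1),"cheekback",np.round(cb,1),"cork",f(590,300,.06)[1],"gap",np.mean(sl)-np.mean(cb))
print("rest: slide",g(383,130,.055)[1],g(350,455,.055)[1],"back",g(433,130,.06)[1],g(392,490,.06)[1])
def ang(h,a,b,z): d=h(*a,z)-h(*b,z); return np.degrees(np.arctan2(d[1],d[0]))
a0=ang(g,(138,259),(84,246),.068);a1=ang(f,(75,287),(127,320),.068); print("knob turned cw deg",(a0-a1)%360,"teeth",((a0-a1)%360)/24)
print("book end",f(665,62,.119),"far edges",f(608,62,.119),f(735,62,.119),"near", f(600,540,.119),f(718,540,.119))
E
```

```text
slide [26.  24.8 24.1] cheekback [11.2 10.9  9.9] cork -1.3879843109472474 gap 14.314567044528406
rest: slide 50.791160126302536 49.941379316115516 back 32.065093828209896 31.078906380830873
knob turned cw deg 213.69111348748987 teeth 8.903796395312078
book end [ 69.27342937 -14.57323114 119.        ] far edges [ 69.2887688   -1.02615494 119.        ] [ 69.25459153 -31.20994241 119.        ] near [-51.64956744  -1.18650705 119.        ] [-51.68472459 -32.56257694 119.        ]
```

The knob turned nine clicks, and the springs are shortened by about 3–4.5 mm, roughly 10–13 N. The book is in line with the cheeks and centred along them, so I hand the job in.

```bash
python3 -c "
from bench import robot
print(robot.close_job())"
```

```text
the job is handed in; nothing more can be done
None
```

The book stands spine up in the press, in line with the cheeks and about midway along. It is held on the pawl one click past the nip, at an estimated 10–13 N, and the job is handed in; the judge's verdict was not shown.

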